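# Change the rolling board over from biscuits to scones

## Task

Change the white rolling board over from biscuits to scones: lift off the blue-ended strip left on the board and lay it on the drying stack, squarely across both green-ended strips with its ends overhanging about evenly, on the near side of its blue-ended twin and with an air gap between them. Lay the two thick red-ended strips flat on the board, one along each side rail, pushed fully home so that they are flush against both rail and back stop, and swing both turn-buttons fully shut in front of them. Leave the rest of the stack and the things standing around where they are.

Things in the scene. Friction and masses are not known exactly. Their poses are not given: they have to be found in the camera images.
- rolling_board: white board 246 x 246 mm, fixed, top 18 mm above its origin (centre of underside). x to the back stop, y to the left rail. Aluminium rails 7 mm high, 14 wide, inner faces at y = +-105 mm, from x = -60 to 105; back stop 10 mm high, front face at x = 105 mm. A thick strip fully home has its centre at x 15, y +90 or -90, z 28 mm
- button_left (a joint): left turn-button, rad: flat steel arm 16 mm wide on a vertical screw at board (-84.5, +106) mm, upper side 8.5 mm above the board top. 0 = arm points to board -x, 1.571 = fully shut, arm along board -y across the front end of the seat, its back edge 1.5 mm from a strip that is home; negative = splayed outward, to -0.45. Stays where left
- button_right (a joint): right turn-button, rad: flat steel arm 16 mm wide on a vertical screw at board (-84.5, -106) mm, upper side 8.5 mm above the board top. 0 = arm points to board -x, 1.571 = fully shut, arm along board +y across the front end of the seat, its back edge 1.5 mm from a strip that is home; negative = splayed outward, to -0.45. Stays where left
- knob_left (a point): centre of the black knob (left turn-button) that stands on the arm 44 mm from its screw; knob 15 mm across, its top 31 mm above the board's top, this point 20 mm above it
- knob_right (a point): centre of the black knob (right turn-button) that stands on the arm 44 mm from its screw; knob 15 mm across, its top 31 mm above the board's top, this point 20 mm above it
- thick_a: beech guide strip 180 x 30 x 20 mm with red-painted ends (the last 15 mm); origin at its centre, x along its length, z through its thickness. One of the two thick scone strips, lying on the table at first
- thick_b: beech guide strip 180 x 30 x 20 mm with red-painted ends (the last 15 mm); origin at its centre, x along its length, z through its thickness. The other thick scone strip
- thin_loose: beech guide strip 180 x 30 x 10 mm with blue-painted ends (the last 15 mm); origin at its centre, x along its length, z through its thickness. The biscuit strip left lying across the rolling board; it belongs on the stack
- drying_rack: wire rack 220 (x) x 200 (y) x 16 mm, fixed; origin at the centre of its underside. On it two green-ended strips along rack x at y about +55 and -55 mm, and the blue-ended twin across them at x about +45 mm; the near end, x about -45 mm, is free. A 10 mm strip in the second layer has its centre 27 mm above this origin
- low_a: beech guide strip 180 x 30 x 6 mm with green-painted ends (the last 15 mm); origin at its centre, x along its length, z through its thickness. Lower layer of the stack, left one
- low_b: beech guide strip 180 x 30 x 6 mm with green-painted ends (the last 15 mm); origin at its centre, x along its length, z through its thickness. Lower layer of the stack, right one
- thin_twin: beech guide strip 180 x 30 x 10 mm with blue-painted ends (the last 15 mm); origin at its centre, x along its length, z through its thickness. The twin biscuit strip, already lying across the two green-ended ones
- pastry_brush: pastry brush 34 x 205 x 14 mm lying on the table, origin at the centre of its underside, y along its length; leave alone
- clip_jar: clip-top glass jar 108 x 94 x 135 mm, origin at the centre of its underside; leave alone
- cereal_jar: glass jar with a dark red lid, 88 mm across and 126 mm high, origin at the centre of its underside; leave alone
- timer: red and white kitchen timer, 66 mm across and 46 mm high, origin at the centre of its underside; leave alone

How it is judged:
At the end, for the whole second after the job is handed in: Thick strips flat, one at each side rail, within 2.5 mm of rail and back stop, 0.02 rad of parallel; buttons over 1.48 rad. Loose blue-ended strip at rest in layer two, within 0.17 rad of square, centre 0 to 78 mm to the rack's near side, within 30 mm of its middle line, clear of its twin ((((x of thick_a in the frame of rolling_board between 0.0125 and 0.0165 m and y of thick_a in the frame of rolling_board between 0.0875 and 0.0915 m and z of thick_a in the frame of rolling_board between 0.0255 and 0.03 m and angle between the x axis of thick_a and the x axis of rolling_board, either way round below 0.02 rad and angle between the z axis of thick_a and the z axis of rolling_board, either way round below 0.03 rad) and (x of thick_b in the frame of rolling_board between 0.0125 and 0.0165 m and y of thick_b in the frame of rolling_board between -0.0915 and -0.0875 m and z of thick_b in the frame of rolling_board between 0.0255 and 0.03 m and angle between the x axis of thick_b and the x axis of rolling_board, either way round below 0.02 rad and angle between the z axis of thick_b and the z axis of rolling_board, either way round below 0.03 rad)) or ((x of thick_b in the frame of rolling_board between 0.0125 and 0.0165 m and y of thick_b in the frame of rolling_board between 0.0875 and 0.0915 m and z of thick_b in the frame of rolling_board between 0.0255 and 0.03 m and angle between the x axis of thick_b and the x axis of rolling_board, either way round below 0.02 rad and angle between the z axis of thick_b and the z axis of rolling_board, either way round below 0.03 rad) and (x of thick_a in the frame of rolling_board between 0.0125 and 0.0165 m and y of thick_a in the frame of rolling_board between -0.0915 and -0.0875 m and z of thick_a in the frame of rolling_board between 0.0255 and 0.03 m and angle between the x axis of thick_a and the x axis of rolling_board, either way round below 0.02 rad and angle between the z axis of thick_a and the z axis of rolling_board, either way round below 0.03 rad))) and value of joint each of button_left, button_right above 1.48 rad and angle between the x axis of thin_loose and the y axis of drying_rack, either way round below 0.17 rad and angle between the z axis of thin_loose and the z axis of drying_rack, either way round below 0.06 rad and x of thin_loose in the frame of drying_rack between -0.078 and 0 m and y of thin_loose in the frame of drying_rack between -0.03 and 0.03 m and z of thin_loose in the frame of drying_rack between 0.0245 and 0.0295 m and contact force between thin_loose and thin_twin below 0.02 N and linear speed of each of thin_loose, thick_a, thick_b below 0.02 m/s); the robot touches nothing.
It fails at once if the pastry brush is shoved more than 25 mm or knocked over (distance of pastry_brush from where it was at the start of the episode above 0.025 m or angle between pastry_brush's own z axis and vertical above 0.5 rad).
It fails at once if the clip jar is shoved more than 25 mm or knocked over (distance of clip_jar from where it was at the start of the episode above 0.025 m or angle between clip_jar's own z axis and vertical above 0.5 rad).
It fails at once if the cereal jar is shoved more than 25 mm or knocked over (distance of cereal_jar from where it was at the start of the episode above 0.025 m or angle between cereal_jar's own z axis and vertical above 0.5 rad).
It fails at once if the timer is shoved more than 25 mm or knocked over (distance of timer from where it was at the start of the episode above 0.025 m or angle between timer's own z axis and vertical above 0.5 rad).
It fails at once if a strip of the begun stack is shifted more than 15 mm (distance of any of low_a, low_b, thin_twin from where it was at the start of the episode above 0.015 m).
It also fails if it takes over 72 s, if anything falls off the work surface, if the arm or the gripper's body presses on something with over 40 N, if the wrist force passes 120 N, or if a joint passes its speed limit or range.

## Robot

A 6-joint arm with a two-finger parallel gripper is mounted at the origin on a cart in front of the work surface, level with it; the furniture and walls round the work are solid. World frame = base frame: x ahead of the robot, y to its left, z up, the work surface at z = 0. Lengths are in m, angles in rad, forces in N, time in s.
With the tool pointing down it reaches from about 0.35 to 0.8 m from the base axis. Payload 7.3 kg.
Tool frame: the origin (TCP) lies between the finger pads; the fingertips stand 25 mm ahead of it and the grasp point (between the pads) lies 6 mm ahead of it (r.tip_extent is the distance from the TCP to the fingertips, in m); z points along the fingers, y is the line along which they close (so a half turn about z gives the same grasp; the last joint's range is limited). The gripper opens to 85 mm and grips with 20 to 120 N. Pads are 22 mm wide; open, the fingers measure 114 mm over their backs; the gripper's body (76 mm by 85 mm) begins 54 mm behind the grasp point. The pads swing forward as they close: fully open they stand 13 mm farther back than shut.
Start: joints at [-1.396, 0.342, 1.524, -0, 1.275, -0.146], TCP at [0.166, -0.498, 0.256] pointing down, gripper open.
Joint ranges: [-2.53, 2.53], [-0.77, 2.02], [0.04, 2.7], [-1, 4.14], [0.28, 2.66], [-3.11, 3.11]. Speed limits (rad/s): [2.57, 2.57, 3.14, 3.14, 3.14, 3.14].

## Interface

Orientations are given as a unit quaternion [x, y, z, w].
In Python, from workcell import r, command_gripper, optics gives the robot as it stands. The module is installed in compiled form; this text tells all that it offers. Calls block until the motion is done:
- r.reach(position, orientation): joint-space move of the TCP to a pose.
- r.move_straight(position, orientation=None, speed=0.15, max_force=None): straight line of the TCP; orientation=None keeps the orientation; speed is the mean speed in m/s. With max_force (N) it stops when the force on the tool has changed by that much, and returns True; else False.
- r.movej(angles): joint-space move.
- command_gripper(opening, force=None): finger opening in m; force is the grip in N (None keeps the last); returns when the fingers have stopped.
- r.hold(seconds).
- r.solve_ik(position, orientation): joint angles nearest the present ones, or None.
- r.read_state(): the state.
- optics.get_image(name): name is "side" or "top" or "wrist"; returns (picture, depth): 480x640x3 uint8, red, green, blue; 480x640 float32, m along the optical axis (not along the pixel's ray), 0 where there is no reading.
- optics.camera_model(name): a dict with "K" (3x3 intrinsics, pixels), "R" (3x3) and "t" (3): a world point X has camera coordinates R X + t; the wrist camera has in their place "tool_from_camera" (4x4, takes a point from camera to tool coordinates, whose origin is the TCP and whose axes are the flange's). Camera axes: x right, y down, z forward; pixel columns grow to the right and rows downward; lengths in m; the calibration is good to about 2 mm. The wrist camera is an equidistant fisheye: a pixel r from the principal point sees the ray r / f radians off the axis. A picture is of the moment at which its call begins: read the wrist's pose just before it. camera_model takes no time and is no camera call.
A pose or a line that the arm cannot do raises r.PlanningError and nothing moves.
- r.finish_job(): hands the job in; it is judged then, once.
The state is a dict: "time_s": time; "joint_positions": joint angles; "dq": joint speeds; "tau": joint torques, N m; "eef_pos": TCP position; "eef_rot": TCP orientation; "contact_force": force on the tool from outside, world axes, zero at the start; "torque": the same for the moment, N m; "grip_width": finger opening in m; "grip_force": force on a finger pad.
Only numpy, scipy, OpenCV 4.12 (cv2) and the standard library are available. Lean on these libraries where they do the work, as an engineer would, in place of code of your own. Each camera call takes 0.05 s, during which the arm holds its last target. There are 200 camera calls.

## Working session

There is one attempt and no reset: what is moved stays moved. The work goes in short steps, each a Python script; the robot and the scene stay as the last script left them, time stands still between calls to the robot, and variables do not carry over. Pictures are saved under pics/ and viewed, at most 10 in all, crops included, and the job is handed in when it is done.

```bash
mkdir -p pics; python3 - <<'E'
from workcell import r, optics
import cv2, numpy as np, pickle
d={}
for n in("top","side"):
    im,dp=optics.get_image(n); m=optics.camera_model(n); d[n]=(im,dp,m)
    cv2.imwrite(f"pics/{n}0.png",im[:,:,::-1])
    print(n,np.round(m["K"],1).tolist(),np.round(m["R"],3).tolist(),np.round(m["t"],3), (dp>0).mean())
pickle.dump(d,open("d0.pkl","wb"))
print(optics.camera_model("wrist"), r.read_state(), r.tip_extent)
E
```

```text
top [[447.4, 0.0, 319.1], [0.0, 447.4, 235.8], [0.0, 0.0, 1.0]] [[0.018, -1.0, 0.018], [-0.998, -0.019, -0.055], [0.055, -0.017, -0.998]] [-0.048  0.602  1.3  ] 0.9960416666666667
side [[564.0, 0.0, 317.9], [0.0, 564.0, 249.4], [0.0, 0.0, 1.0]] [[0.997, -0.071, 0.012], [-0.034, -0.599, -0.8], [0.064, 0.797, -0.6]] [-0.575  0.06   1.26 ] 0.9950227864583333
{'K': array([[371.64829954,   0.        , 324.75280491],
       [  0.        , 371.64829954, 244.05416841],
       [  0.        ,   0.        ,   1.        ]]), 'tool_from_camera': array([[-1.77217226e-04, -9.58812825e-01, -2.84038617e-01,
         7.28889126e-02],
       [ 9.99998889e-01, -5.90259303e-04,  1.36858559e-03,
        -5.93213444e-04],
       [-1.47987386e-03, -2.84038059e-01,  9.58811864e-01,
        -1.17270530e-01],
       [ 0.00000000e+00,  0.00000000e+00,  0.00000000e+00,
         1.00000000e+00]])} {'time_s': 0.1, 'joint_positions': array([-1.39603920e+00,  3.42642108e-01,  1.52488911e+00, -1.40312938e-05,
        1.27538107e+00, -1.45999220e-01]), 'dq': array([ 1.01684719e-04, -1.47192891e-03, -2.59693473e-03,  7.89006494e-05,
        1.28089872e-03,  1.22039869e-03]), 'tau': array([ 2.37141219e-03, -4.34447157e+01, -2.46491182e+01, -9.64189940e-05,
        4.69782142e-03, -3.67228381e-06]), 'eef_pos': array([ 0.16548864, -0.49791474,  0.2557124 ]), 'eef_rot': array([ 9.87166421e-01,  1.59693525e-01, -1.61969220e-05, -6.59657547e-04]), 'contact_force': array([-0.02249265, -0.52734415, -0.04575231]), 'torque': array([ 0.02712527,  0.00917824, -0.00861575]), 'grip_force': 0.0, 'grip_width': 0.08494528218636778} 0.025
```

View pics/top0.png

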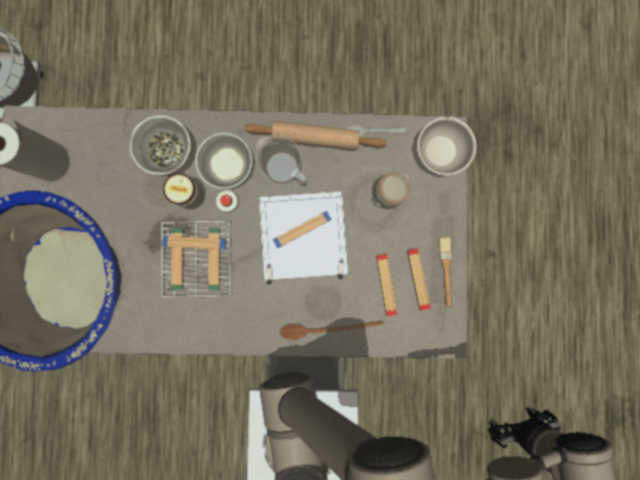

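View pics/side0.png

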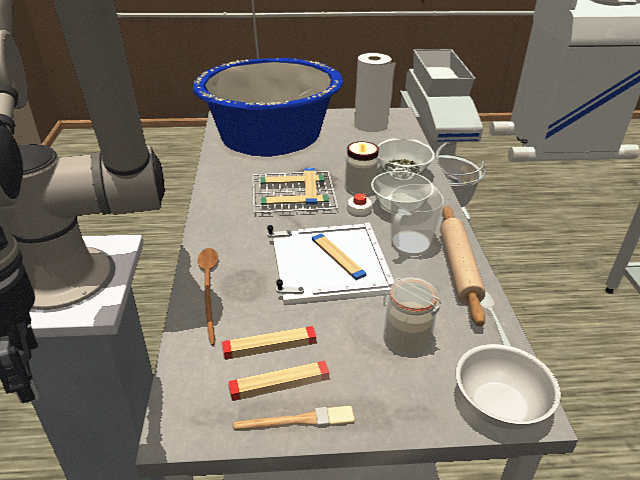

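The top view shows the board (261–345, 193–280) with the loose strip at (302,229), the thick strips at (387,285) and (419,279), and the rack around (195,258). Next I'll measure colour blobs and zoom in on the buttons.

```bash
cat > h.py <<'E'
import numpy as np, cv2
def ray_plane(m,uv,z):
    uv=np.atleast_2d(uv).astype(float); K,R,t=m["K"],m["R"],m["t"]
    d=np.c_[(uv[:,0]-K[0,2])/K[0,0],(uv[:,1]-K[1,2])/K[1,1],np.ones(len(uv))]@R
    c=-R.T@t; s=(z-c[2])/d[:,2]
    return c+d*s[:,None]
def blobs(mask,amin):
    n,l,s,c=cv2.connectedComponentsWithStats(mask.astype(np.uint8))
    return [(c[i],s[i,4],l==i) for i in range(1,n) if s[i,4]>=amin]
def masks(im):
    h,s,v=[a.astype(int) for a in cv2.split(cv2.cvtColor(im,cv2.COLOR_RGB2HSV))]
    return dict(red=((h<6)|(h>174))&(s>150)&(v>90),blue=(h>100)&(h<125)&(s>120)&(v>60),
      green=(h>45)&(h<90)&(s>80)&(v>40),wood=(h>8)&(h<25)&(s>70)&(v>150),black=(v<60),white=(s<25)&(v>200))
E
python3 - <<'E'
import pickle
from h import *
d=pickle.load(open("d0.pkl","rb"))
for n in("top","side"):
    im,dp,m=d[n]; M=masks(im)
    for k,z in(("red",.02),("blue",.028),("green",.022)):
        print(n,k)
        for c,a,l in blobs(M[k],12):
            if a<1500: print("  px",c.round(1),a,"xy",ray_plane(m,c,z)[0,:2].round(4),"zdepth",round(float(np.median(((np.c_[(np.argwhere(l)[:,::-1]-m["K"][:2,2])/m["K"][0,0],np.ones(l.sum())]*dp[l][:,None]-m["t"])@m["R"])[:,2])),4))
im,dp,m=d["top"]
a=cv2.resize(im[185:290,250:355],(600,600),interpolation=cv2.INTER_CUBIC)
cv2.imwrite("pics/c1.png",a[:,:,::-1])
im=d["side"][0]
a=cv2.resize(im[210:310,255:405],(800,533),interpolation=cv2.INTER_CUBIC)
cv2.imwrite("pics/c2.png",a[:,:,::-1])
E
```

```text
top red
  px [225.4 200.6] 55 xy [0.7007 0.2406] zdepth 0.0438
  px [412.4 251.4] 34 xy [ 0.5617 -0.312 ] zdepth 0.0198
  px [381.8 256.7] 28 xy [ 0.5446 -0.222 ] zdepth 0.0188
  px [424.  306.7] 34 xy [ 0.4006 -0.3471] zdepth 0.0198
  px [390.9 312.5] 31 xy [ 0.3825 -0.2503] zdepth 0.0198
top blue
  px [ 59.8 216.9] 1424 xy [0.6425 0.715 ] zdepth 0.1927
  px [164.5 240.7] 15 xy [0.5792 0.4113] zdepth 0.0323
  px [222.  243.8] 20 xy [0.5735 0.2451] zdepth 0.0316
  px [ 65.5 343.6] 1216 xy [0.2805 0.6812] zdepth 0.1931
  px [ 18.2 365.6] 21 xy [0.2167 0.811 ] zdepth 0.1923
top green
side red
  px [359.2 198.5] 108 xy [0.7052 0.2597] zdepth 0.0409
  px [310.5 331.6] 81 xy [ 0.5461 -0.2252] zdepth 0.0188
  px [311.8 340.8] 28 xy [ 0.547 -0.25 ] zdepth 0.0082
  px [226.2 346.1] 87 xy [ 0.3841 -0.2541] zdepth 0.019
  px [228.2 355.4] 18 xy [ 0.3891 -0.278 ] zdepth 0.008
  px [322.8 367.1] 89 xy [ 0.563 -0.317] zdepth 0.0189
  px [233.4 386.6] 115 xy [ 0.4024 -0.3521] zdepth 0.0189
  px [235.8 396.1] 19 xy [ 0.4075 -0.373 ] zdepth 0.0093
side blue
  px [593.6  99. ] 223 xy [1.6463 0.8844] zdepth -0.4162
  px [593.4 106.3] 460 xy [1.614  0.8187] zdepth -0.4622
  px [458.3 134.8] 121 xy [1.07   0.6137] zdepth -0.3027
  px [459.7 139.9] 49 xy [1.0644 0.5773] zdepth -0.3271
  px [309.5 168.5] 20 xy [0.5822 0.4161] zdepth 0.0307
  px [311.2 200.8] 47 xy [0.5764 0.2423] zdepth 0.03
  px [317.6 236.2] 35 xy [0.5818 0.0829] zdepth 0.0272
  px [358.4 273.4] 64 xy [ 0.6611 -0.062 ] zdepth 0.0269
side green
  px [321.3 177.5] 27 xy [0.6128 0.3735] zdepth 0.0205
  px [262.6 179.9] 27 xy [0.4486 0.3684] zdepth 0.0202
  px [325.4 197.8] 30 xy [0.6154 0.265 ] zdepth 0.0212
  px [263.2 199.4] 27 xy [0.451  0.2654] zdepth 0.0206
```

View pics/c1.png

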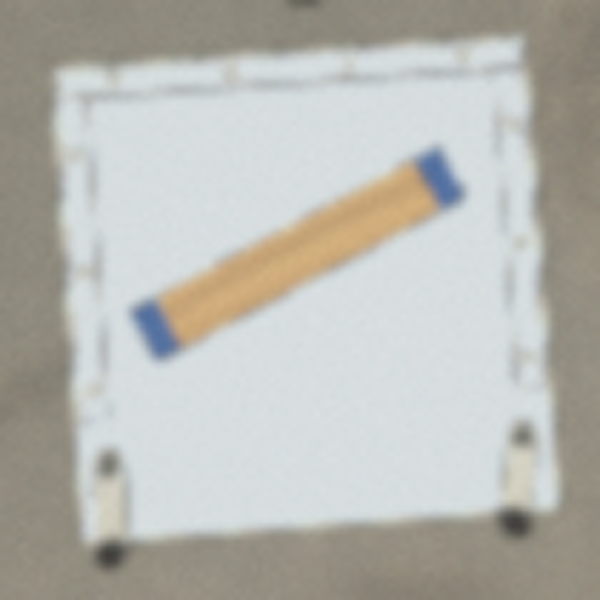

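View pics/c2.png

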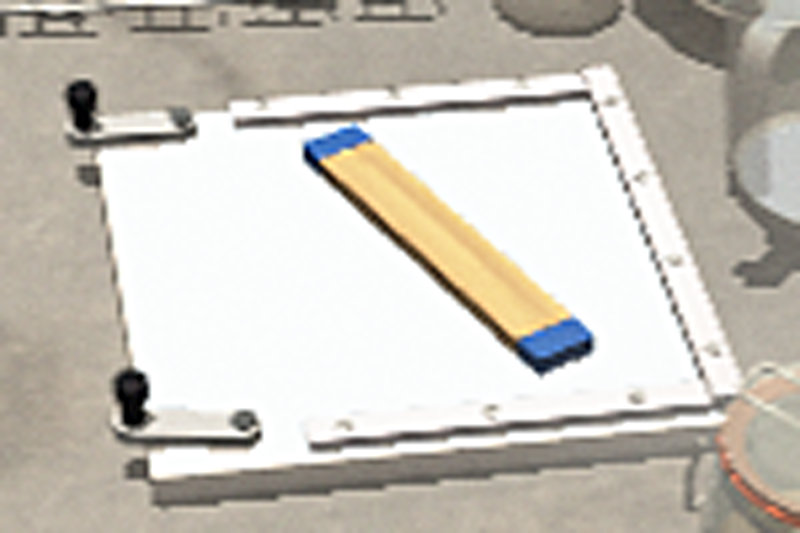

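The crops show both turn-buttons pointing almost straight toward the robot. The screws are at (108,462) and (522,433) in the top crop, and at (180,118) and (245,420) in the side crop. Next: world poses.

```bash
python3 - <<'E'
import pickle
from h import *
d=pickle.load(open("d0.pkl","rb")); T=d["top"][2]; S=d["side"][2]
ct=lambda p: (np.array(p)+.5)/5.714-.5+[250,185]
cs=lambda p: (np.array(p)+.5)/5.333-.5+[255,210]
def show(n,m,f,pts,z): print(n,ray_plane(m,[f(p) for p in pts],z)[:,:2].round(4).tolist())
show("screw top",T,ct,[(108,462),(522,433)],.027)
show("screw side",S,cs,[(180,118),(245,420)],.027)
show("knob top",T,ct,[(109,553),(515,522)],.045)
show("knob side",S,cs,[(81,93),(130,384)],.045)
show("stop corners top (bottom of front face)",T,ct,[(85,100),(522,70)],.018)
show("stop corners side",S,cs,[(590,97),(708,405)],.018)
show("outer corners top",T,ct,[(55,70),(522,40)],.028)
show("front corners top",T,ct,[(85,543),(557,508)],.018)
show("front corners side",S,cs,[(98,152),(152,478)],.018)
show("loose top",T,ct,[(157,330),(438,178)],.028)
i=lambda p:p
show("rack",T,i,[(161,221),(231,221),(231,297),(161,297)],.016)
show("twin",T,i,[(164.5,240.7),(222,243.8)],.032)
show("twin side",S,i,[(309.5,168.5),(311.2,200.8)],.032)
# clip jar extent from top depth
for n,box in(("top",(365,165,415,215)),):
    im,dp,m=d[n]; v,u=np.mgrid[box[1]:box[3],box[0]:box[2]]; z=dp[v,u].ravel()
    P=(np.c_[(u.ravel()-m["K"][0,2])/m["K"][0,0],(v.ravel()-m["K"][1,2])/m["K"][1,1],np.ones(z.size)]*z[:,None]-m["t"])@m["R"]
    Q=P[P[:,2]>.05]; print("jar",np.percentile(Q,[1,50,99],axis=0).round(3).tolist())
E
```

```text
screw top [[0.5131, 0.1089], [0.5316, -0.1015]]
screw side [[0.5127, 0.1067], [0.5323, -0.1033]]
knob top [[0.4679, 0.1056], [0.4869, -0.0975]]
knob side [[0.4687, 0.1029], [0.4873, -0.0999]]
stop corners top (bottom of front face) [[0.699, 0.1261], [0.7192, -0.0992]]
stop corners side [[0.703, 0.126], [0.7206, -0.0945]]
outer corners top [[0.7128, 0.1407], [0.7333, -0.0983]]
front corners top [[0.4715, 0.1205], [0.4935, -0.1207]]
front corners side [[0.4752, 0.0949], [0.4947, -0.1255]]
loose top [[0.5806, 0.0855], [0.6612, -0.0564]]
rack [[0.6373, 0.4276], [0.6413, 0.2231], [0.4193, 0.2167], [0.4159, 0.4193]]
twin [[0.5791, 0.4101], [0.5733, 0.2443]]
twin side [[0.5818, 0.4088], [0.5759, 0.236]]
jar [[0.686, -0.28, 0.055], [0.728, -0.232, 0.131], [0.775, -0.192, 0.14]]
```

Poses found: board centre ≈ (0.6066, 0.0103) with yaw 0.090, rack ≈ (0.5285, 0.320) with yaw 0.022. Now moving the loose strip.

```bash
cat > m.py <<'E'
import numpy as np
from scipy.spatial.transform import Rotation as Ro
from workcell import r, command_gripper, optics
C=np.array([.6066,.0103]); YAW=.090
def B(x,y):
    c,s=np.cos(YAW),np.sin(YAW); return C+[c*x-s*y,s*x+c*y]
def q(phi):
    """tool down, fingers closing along world angle phi"""
    c,s=np.cos(phi),np.sin(phi); return Ro.from_matrix(np.c_[[-s,c,0],[c,s,0],[0,0,-1]]).as_quat()
def best(xy,z,phi):
    """of the two equivalent half turns the one with the smaller last-joint turn"""
    j0=r.read_state()["joint_positions"]; o=[]
    for p in(phi,phi+np.pi):
        j=r.solve_ik([*xy,z],q(p))
        if j is not None: o.append((np.abs(np.array(j)-j0).max(),p))
    return min(o)[1]
def over(xy,z,phi):
    p=best(xy,z,phi); r.reach([*xy,z],q(p)); return p
def line(xy,z,speed=.15,f=None,o=None):
    return r.move_straight([*xy,z],o,speed=speed,max_force=f)
def st(tag=""):
    s=r.read_state(); e=s["eef_pos"]; d=e[:2]-C; c,n=np.cos(YAW),np.sin(YAW)
    print(tag,"t",round(s["time_s"],1),"pos",e.round(4),"board",np.round([c*d[0]+n*d[1],-n*d[0]+c*d[1]],4),"F",s["contact_force"].round(1),"w",round(s["grip_width"],4))
    return s
E
python3 - <<'E'
from m import *
p=(.6212,.0125)
command_gripper(.05,40)
over(p,.13,.509); st()
line(p,.06,.2); print(line(p,.046,.06,8)); st("down")
command_gripper(.0,40); st("grip")
line(p,.16,.25); st("up")
g=(.4837,.320)
over(g,.13,.022); st("rack")
line(g,.06,.2); print(line(g,.048,.04,5)); st("placed")
command_gripper(.05); line(g,.12,.25); st("off")
import cv2
for n in("top","side"): cv2.imwrite(f"pics/{n}1.png",optics.get_image(n)[0][:,:,::-1])
im=cv2.imread("pics/side1.png"); cv2.imwrite("pics/c3.png",cv2.resize(im[150:310,220:420],(800,600)))
E
```

```text
t 3.0 pos [0.6213 0.0114 0.1302] board [ 0.0147 -0.0002] F [-0.4  0.3  0.3] w 0.0499
False
down t 3.9 pos [0.6211 0.0125 0.046 ] board [0.0147 0.0009] F [ 0.  -0.8  0.3] w 0.05
grip t 4.2 pos [0.6216 0.0125 0.0466] board [0.0152 0.0008] F [-0.4 -0.2  3.3] w 0.0288
up t 4.8 pos [0.6206 0.0126 0.1593] board [0.0141 0.001 ] F [-0.   0.4 -0.7] w 0.0283
rack t 6.1 pos [0.4841 0.3193 0.1294] board [-0.0943  0.3188] F [ 0.3  0.3 -0.6] w 0.0285
True
placed t 6.9 pos [0.485  0.3204 0.0505] board [-0.0933  0.3198] F [-0.8 -0.5  4.8] w 0.0285
off t 7.7 pos [0.484  0.3201 0.1209] board [-0.0942  0.3196] F [-0.8  0.2 -0.9] w 0.0502
```

View pics/c3.png

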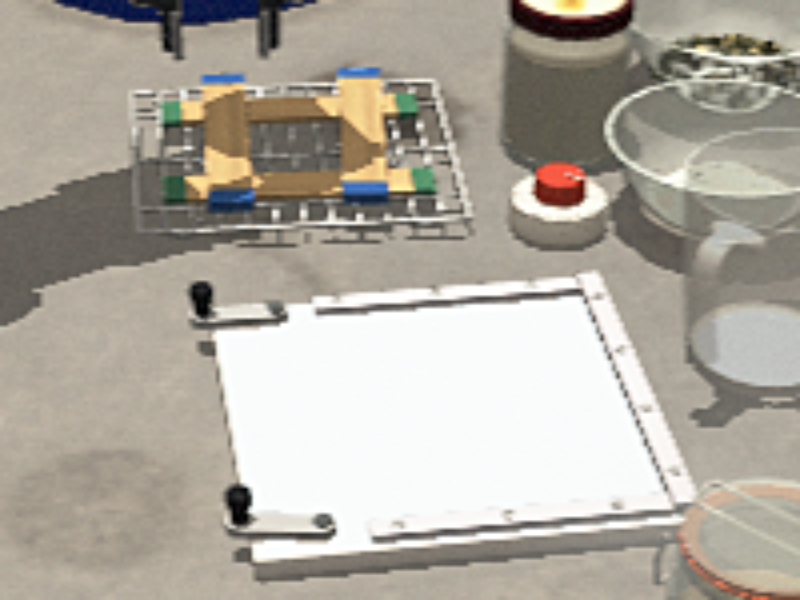

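The loose strip now lies square across the green-ended strips (blue ends at crop (230,197) and (222,80)), parallel to its twin and with a clear gap. Next: the nearer thick strip goes to the right rail.

```bash
cat >> m.py <<'E'
def seat(p,ang,sgn):
    command_gripper(.055,60)
    over(p,.12,ang+np.pi/2); line(p,.05,.2); print(line(p,.034,.06,8)); st("down")
    command_gripper(0,60); st("grip"); line(p,.12,.25)
    x,y=.009,sgn*.083
    over(B(x,y),.12,YAW+np.pi/2); line(B(x,y),.06,.2); print(line(B(x,y),.049,.04,5)); s=st("on board")
    z=s["eef_pos"][2]
    print(line(B(x+.012,y),z,.03,14)); s=st("x push"); bx=s["eef_pos"][:2]
    u=B(0,sgn*.013)-C
    print(line(bx+u,z,.03,14)); st("y push")
E
python3 - <<'E'
from m import *
seat((.4643,-.2377),.1754,-1)
E
```

```text
False
down t 10.9 pos [ 0.4642 -0.2377  0.0339] board [-0.1641 -0.2342] F [ 0.1 -0.5 -0.3] w 0.0548
grip t 11.3 pos [ 0.4645 -0.2379  0.0346] board [-0.1638 -0.2344] F [-0.   0.4  5.7] w 0.0285
True
on board t 13.4 pos [ 0.6237 -0.0725  0.0519] board [ 0.0095 -0.084 ] F [0.4 0.3 0.8] w 0.0288
True
x push t 13.7 pos [ 0.6279 -0.0716  0.0519] board [ 0.0139 -0.0835] F [-2.6 -0.2  6. ] w 0.0279
True
y push t 14.1 pos [ 0.6285 -0.0775  0.0519] board [ 0.0139 -0.0894] F [-1.4  1.8  4.5] w 0.0283
```

```bash
python3 - <<'E'
from m import *
s=st(); z=s["eef_pos"][2]; p=s["eef_pos"][:2]
print(line(p+B(.008,0)-C,z,.03,20)); s=st("x2")
print(line(s["eef_pos"][:2]+B(0,-.008)-C,z,.03,20)); s=st("y2")
command_gripper(.045); s=st("open")
line(s["eef_pos"][:2],.12,.25); st()
import cv2
pos=B(-.06,-.02); over(pos,.33,YAW+np.pi/2) ; st("look")
cv2.imwrite("pics/w1.png",optics.get_image("wrist")[0][:,:,::-1])
cv2.imwrite("pics/s2.png",optics.get_image("side")[0][:,:,::-1])
E
```

```text
t 14.1 pos [ 0.6285 -0.0775  0.0519] board [ 0.0139 -0.0894] F [-1.4  1.8  4.5] w 0.0283
True
x2 t 14.3 pos [ 0.6287 -0.0775  0.0519] board [ 0.0141 -0.0894] F [-2.5 -0.3  5.2] w 0.0282
True
y2 t 14.6 pos [ 0.6287 -0.0778  0.0521] board [ 0.0141 -0.0897] F [-1.1  2.5  4.7] w 0.0281
open t 14.9 pos [ 0.628  -0.0776  0.0513] board [ 0.0134 -0.0895] F [-0.7 -1.1 -0.2] w 0.0446
 t 15.3 pos [ 0.6284 -0.0778  0.1211] board [ 0.0138 -0.0897] F [-0.5 -0.5 -0.2] w 0.045
look t 16.2 pos [ 0.5485 -0.0152  0.3279] board [-0.0602 -0.0202] F [0.1 0.2 0.4] w 0.0448
```

View pics/w1.png

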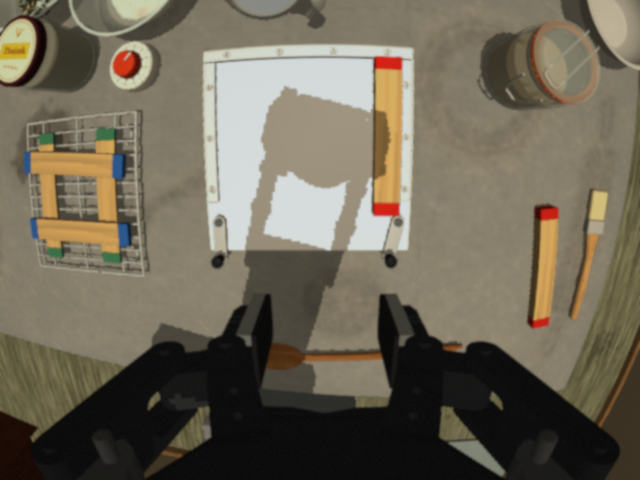

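The strip is flush in the back-right corner (red ends at (388,63) and (386,209)), and both hard-contact pushes confirmed it. Next: the second thick strip to the left rail, carried high past the clip jar.

```bash
sed -i 's/line(p,.12,.25)$/line(p,.22,.3)/; s/over(B(x,y),.12,YAW/over(B(x,y),.22,YAW/' m.py; python3 - <<'E'
from m import *
seat((.482,-.332),.2149,1)
s=st(); z=s["eef_pos"][2]
print(line(s["eef_pos"][:2]+B(.008,0)-C,z,.03,20)); s=st("x2")
print(line(s["eef_pos"][:2]+B(0,.008)-C,z,.03,20)); s=st("y2")
command_gripper(.045); s=st("open")
line(s["eef_pos"][:2],.12,.25)
import cv2
pos=B(-.06,-.0); over(pos,.28,YAW+np.pi/2) ; st("look")
im=optics.get_image("wrist")[0][:,:,::-1]
cv2.imwrite("pics/w2.png",im); cv2.imwrite("pics/w2c.png",cv2.resize(im[10:310,160:480],(640,600),interpolation=cv2.INTER_CUBIC))
E
```

```text
False
down t 18.9 pos [ 0.4819 -0.3319  0.0339] board [-0.155  -0.3296] F [ 0.7  0.2 -0.8] w 0.0551
grip t 19.3 pos [ 0.4823 -0.3323  0.0346] board [-0.1546 -0.33  ] F [ 0.2 -0.3  3.5] w 0.0284
True
on board t 22.9 pos [0.6092 0.0938 0.0517] board [0.0101 0.0829] F [ 0.7 -0.5  1. ] w 0.0284
True
x push t 23.2 pos [0.6126 0.0942 0.0517] board [0.0135 0.083 ] F [-3.  -0.2  5.4] w 0.028
True
y push t 23.6 pos [0.612  0.1019 0.0518] board [0.0136 0.0907] F [-1.  -2.4  4. ] w 0.028
 t 23.6 pos [0.612  0.1019 0.0518] board [0.0136 0.0907] F [-1.  -2.4  4. ] w 0.028
True
x2 t 23.8 pos [0.6122 0.1018 0.0517] board [0.0138 0.0907] F [-3.3 -1.1  5.7] w 0.0284
True
y2 t 24.1 pos [0.6122 0.102  0.0519] board [0.0138 0.0908] F [-0.9 -3.4  4. ] w 0.0281
open t 24.4 pos [0.6115 0.1019 0.0512] board [0.0131 0.0907] F [-0.2 -0.7  0.6] w 0.0449
look t 25.6 pos [0.5465 0.0053 0.2782] board [-0.0603  0.0005] F [-0.2  0.3 -0.1] w 0.0452
```

View pics/w2c.png

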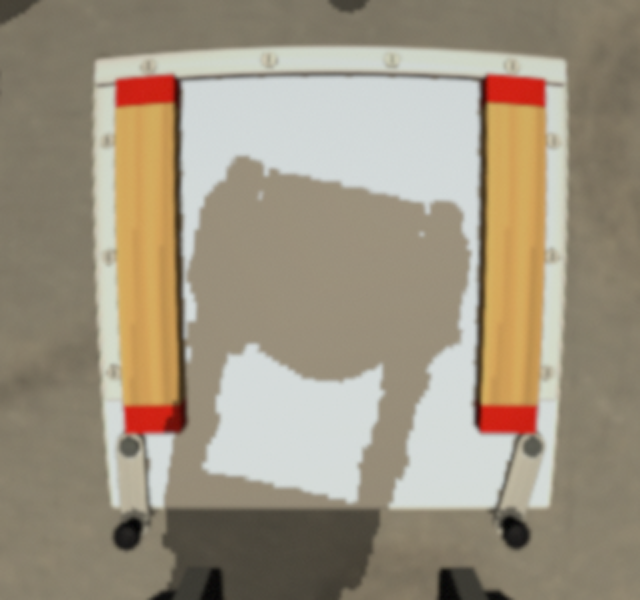

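Both thick strips are flush with rail and stop (crop red ends (146,91)/(155,418) and (515,91)/(507,418)), and the knobs are at (126,535) and (515,535). Next I'll swing the buttons with closed fingers, pushing tangentially on each knob.

```bash
sed -i 's/^C=.*/C=np.array([.6056,.0107]); YAW=.090/' m.py; cat >> m.py <<'E'
def pushpose(sgn,a,gap):
    e=np.array([-np.cos(a),-sgn*np.sin(a)]); t=np.array([np.sin(a),-sgn*np.cos(a)])
    b=np.array([-.0845,sgn*.106])+.044*e-t*(.0185+gap)
    return B(*b),np.arctan2(t[1],t[0])+YAW   # tool x along +-t
E
python3 - <<'E'
from m import *
Z=.056
command_gripper(0,40)
for sgn in(1,-1):
    ok=[]
    for half in(-np.pi/2,np.pi/2):
        js=[]
        for a in(-.25,.65,1.58):
            p,th=pushpose(sgn,a,0); js.append(r.solve_ik([*p,Z],q(th+half)))
        if all(j is not None for j in js):
            j6=[j[5] for j in js]; d=np.abs(np.diff(j6)).max()
            if d<1.7: ok.append((abs(j6[0]-r.read_state()["joint_positions"][5]),half,j6))
    half=min(ok)[1]; print(sgn,np.round(min(ok)[2],2))
    p,th=pushpose(sgn,-.25,.006); r.reach([*p,.14],q(th+half)); line(p,Z,.2); st("start")
    for a in np.linspace(-.25,1.571,10):
        p,th=pushpose(sgn,a,0)
        hit=r.move_straight([*p,Z],q(th+half),speed=.06,max_force=25)
        if hit: st(f"hit a={a:.2f}"); break
    if not hit:
        p,th=pushpose(sgn,1.571,-.004); print("final",r.move_straight([*p,Z],q(th+half),speed=.02,max_force=12)); st("end")
        p,th=pushpose(sgn,1.571,.02); line(p,Z,.1); line(p,.14,.25)
    else: break
pos=B(-.06,-.0); over(pos,.28,YAW+np.pi/2) ; st("look")
import cv2
im=optics.get_image("wrist")[0][:,:,::-1]
cv2.imwrite("pics/w3.png",im); cv2.imwrite("pics/w3c.png",cv2.resize(im[10:310,160:480],(640,600),interpolation=cv2.INTER_CUBIC))
cv2.imwrite("pics/s3.png",optics.get_image("side")[0][:,:,::-1])
E
```

```text
1 [ 0.28 -0.71 -1.7 ]
start t 27.7 pos [0.4733 0.1396 0.0567] board [-0.1201  0.1403] F [-0.3 -0.5  0.1] w 0.0002
final True
end t 31.3 pos [0.4973 0.0634 0.0552] board [-0.1031  0.0623] F [-0.7  0.1  0.1] w -0.0001
-1 [-0.75  0.21  1.22]
start t 33.6 pos [ 0.4981 -0.1395  0.0564] board [-0.1206 -0.14  ] F [0.7 0.4 0.6] w 0.0001
final True
end t 37.3 pos [ 0.5086 -0.06    0.0552] board [-0.103  -0.0617] F [-1.7 -0.5  0.8] w 0.0001
look t 38.8 pos [0.5449 0.0052 0.2776] board [-0.0609 -0.0001] F [ 0.4 -0.6  0.1] w -0.0001
```

View pics/w3c.png

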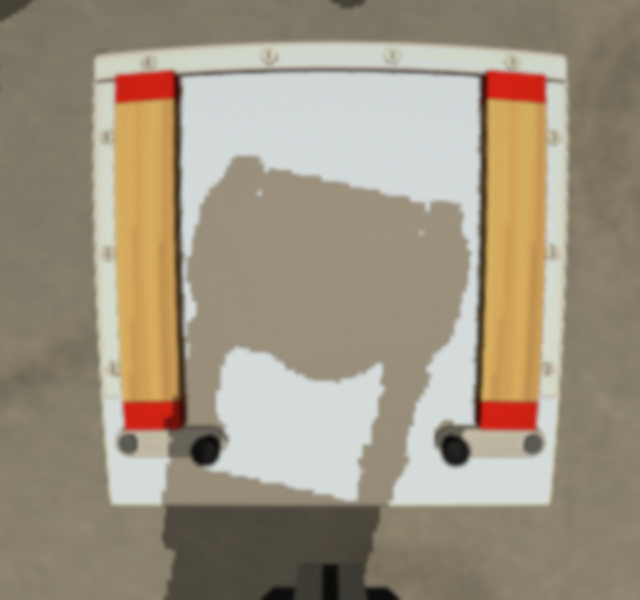

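Both buttons look shut across the strip ends (knobs at crop (205,448) and (456,450)). I'll push each one once more, harder, to confirm it is on its end stop.

```bash
python3 - <<'E'
from m import *
Z=.056
for sgn,half0 in((-1,0),(1,0)):
    p,th=pushpose(sgn,1.571,.012); phi=over(p,.12,th-np.pi/2); line(p,Z,.2)
    p,_=pushpose(sgn,1.571,.0035); print(line(p,Z,.05,12)); st("near")
    p,_=pushpose(sgn,1.571,-.007); print("push",line(p,Z,.03,25)); st("end")
    p,_=pushpose(sgn,1.571,.02); line(p,Z,.1); line(p,.12,.25)
over(B(-.15,.0),.28,YAW+np.pi/2); st("clear")
import cv2
from h import *
a,_=optics.get_image("side"); b,_=optics.get_image("top")
S=optics.camera_model("side"); T=optics.camera_model("top")
for n,im,m in(("side",a,S),("top",b,T)):
    M=masks(im)
    for c,ar,l in blobs(M["black"],5):
        w=ray_plane(m,c,.0415)[0,:2]-C; w=[np.cos(YAW)*w[0]+np.sin(YAW)*w[1],-np.sin(YAW)*w[0]+np.cos(YAW)*w[1]]
        if abs(w[0])<.14 and abs(w[1])<.14: print(n,"black",c.round(1),ar,np.round(w,4))
    for k,z in(("red",.038),("blue",.032)):
        for c,ar,l in blobs(M[k],10):
            w=ray_plane(m,c,z)[0,:2]
            if abs(w[1])<.45 and .4<w[0]<.8: 
                v=w-C; print(n,k,c.round(1),ar,w.round(4),np.round([np.cos(YAW)*v[0]+np.sin(YAW)*v[1],-np.sin(YAW)*v[0]+np.cos(YAW)*v[1]],4))
cv2.imwrite("pics/f.png",cv2.resize(a[150:310,220:420],(800,600),interpolation=cv2.INTER_CUBIC)[:,:,::-1])
E
```

```text
False
near t 40.4 pos [ 0.5062 -0.0607  0.057 ] board [-0.1054 -0.0622] F [-0.3 -0.1 -1.1] w 0.0006
push True
end t 40.8 pos [ 0.5087 -0.0596  0.0551] board [-0.1029 -0.0613] F [-2.4 -0.9  1.8] w -0.0001
False
near t 42.9 pos [0.495  0.0628 0.0569] board [-0.1055  0.0618] F [ 0.4 -0.6  0.2] w 0.0003
push True
end t 43.2 pos [0.4975 0.0635 0.055 ] board [-0.103   0.0623] F [-2.1 -0.1  1.4] w 0.0006
clear t 44.7 pos [ 0.4557 -0.0025  0.2782] board [-0.1505  0.0003] F [-0.4  0.5 -0.1] w -0.0
side black [290.6 238.4] 42 [-0.0842  0.0557]
side black [297.4 271.2] 47 [-0.0844 -0.0668]
side red [359.1 198.6] 106 [0.7002 0.2307] [0.114  0.2106]
side red [363.3 226. ] 37 [0.6942 0.1051] [0.0967 0.086 ]
side red [295.9 231.5] 49 [0.5304 0.0908] [-0.0677  0.0866]
side red [296.8 238.2] 11 [0.5315 0.0636] [-0.0691  0.0594]
side red [381.9 272.3] 50 [ 0.7104 -0.0733] [ 0.0969 -0.093 ]
side red [306.9 279.6] 65 [ 0.5466 -0.0885] [-0.0676 -0.0935]
side blue [309.6 168.5] 19 [0.582  0.4086] [0.0123 0.3984]
side blue [275.5 170.5] 20 [0.4852 0.402 ] [-0.0847  0.4005]
side blue [311.  200.8] 45 [0.5753 0.2363] [-0.0099  0.2274]
side blue [277.7 202.6] 44 [0.4889 0.2317] [-0.0964  0.2306]
top red [225.4 200.6] 55 [0.6984 0.2371] [0.1128 0.2171]
top red [331.4 199.2] 17 [ 0.7087 -0.0701] [ 0.0955 -0.0897]
top red [269.3 203.7] 18 [0.6921 0.1099] [0.0951 0.091 ]
top red [335.2 255. ] 20 [ 0.5466 -0.0838] [-0.0672 -0.0888]
top red [273.4 259.6] 24 [0.5302 0.0942] [-0.0676  0.0899]
top blue [164.5 240.7] 15 [0.579 0.41 ] [0.0094 0.4   ]
top blue [222. 244.] 21 [0.5728 0.2444] [-0.0117  0.2357]
top blue [165.5 274. ] 14 [0.4833 0.4037] [-0.0865  0.4024]
top blue [223.  273.7] 23 [0.4872 0.2387] [-0.0975  0.2377]
```

View pics/f.png

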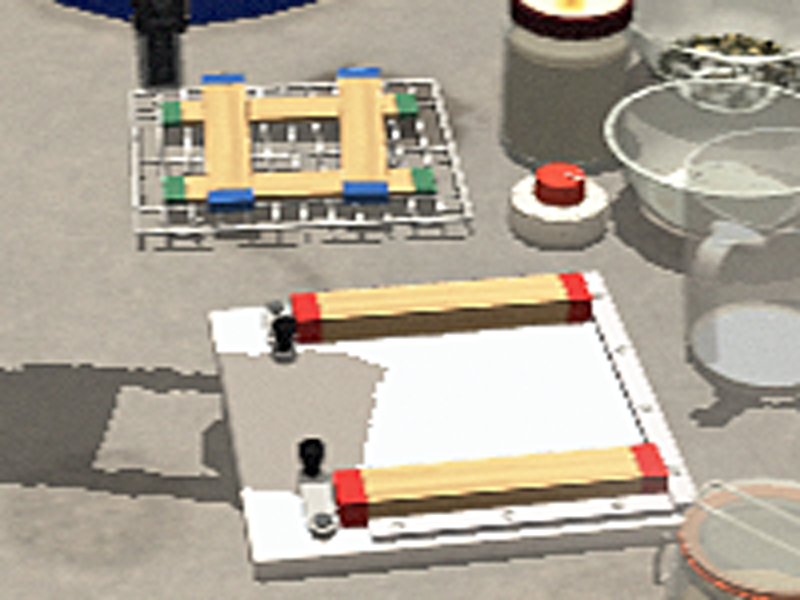

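The final view confirms the result: both knobs measure at board x ≈ −84 mm (shut), the strips lie parallel to the rails, and the stack is square with a gap. Handing in.

```bash
python3 -c "
from workcell import r
print(r.finish_job(), r.read_state()['time_s'])"
```

```text
the job is handed in; nothing more can be done
the job is handed in; nothing more can be done
```

I handed the job in at about 45 s of the 72 s allowed, but the hand-in returned no verdict: the loose blue-ended strip is on the stack clear of its twin, both red-ended strips are pushed home against rail and back stop, and both turn-buttons are shut.

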